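# Put the weighing kit back into its fitted holders

### The arm

A 6-joint arm with a two-finger parallel gripper is mounted at the origin on a cart in front of the work surface, level with it; the furniture and walls round the work are solid. World frame = base frame: x ahead of the robot, y to its left, z up, the work surface at z = 0. Lengths are in m, angles in degrees, forces in N, time in s.
With the tool pointing down it reaches from about 0.25 to 0.775 m from the base axis. Payload 8.9 kg.
Tool frame: the origin (TCP) lies at the very end of the fingers, on their centre line; the grasp point (between the pads) lies 19 mm behind it (manip.grip_point_offset is the distance from the TCP to the grasp point, in m); z points along the fingers, y is the line along which they close (so a half turn about z gives the same grasp; the last joint's range is limited). The gripper opens to 85 mm and grips with 20 to 120 N. Pads are 22 mm wide; open, the fingers measure 114 mm over their backs; the gripper's body (76 mm by 85 mm) begins 54 mm behind the grasp point. The pads swing forward as they close: fully open they stand 13 mm farther back than shut.
Start: joints at [58.367, 16.656, -8.789, 64.555, 0, 82.019], TCP at [0.211, 0.481, 0.231] pointing down, gripper open.
Joint ranges: [-144.48, 144.48], [-52.06, 99.96], [-74.48, 78.29], [-112.23, 115.85], [-86.99, 84.42], [-180, 180]. Speed limits (degrees/s): [127.2, 127.2, 159.86, 180, 180, 180].

### API

Orientations are given as a 3x3 rotation matrix whose columns are the frame's x, y, z axes.
In Python, from station import manip, effector, readout, read_camera, ticket gives the robot as it stands. Calls block until the motion is done:
- manip.movep(position, orientation): joint-space move of the TCP to a pose.
- manip.move_linear(position, velocity=0.15, orientation=None, force_limit=None): straight line of the TCP; orientation=None keeps the orientation; velocity is the mean speed in m/s. With force_limit (N) it stops when the force on the tool has changed by that much, and returns True; else False.
- manip.movej(angles): joint-space move.
- effector.grip(opening): opening from 0.0 (shut) to 1.0 (fully open); the grip force is fixed at half the most; returns when the fingers have stopped.
- manip.sleep(seconds).
- manip.ik(position, orientation): joint angles nearest the present ones, or None.
- readout.get_state(): the state.
- read_camera(name): name is "side" or "top"; returns a dict with "image" (384x512x3 uint8, red, green, blue), "vertical_fov" (degrees; the focal length in pixels is half the picture's height over the tangent of half this angle, whatever the lens; pixels are square), "cx", "cy" (the principal point, pixels), "rvec" (rotation vector, rad) and "tvec" (3), from world to camera coordinates, as OpenCV has them. Camera axes: x right, y down, z forward; pixel columns grow to the right and rows downward; lengths in m; the calibration is good to about 2 mm. A picture is of the moment at which its call begins. There is no depth.
A pose or a line that the arm cannot do raises manip.PlanningError and nothing moves.
- ticket.job_done(): hands the job in; it is judged then, once.
The state is a dict: "clock": time; "joint_pos": joint angles; "joint_vel": joint speeds; "joint_torque": joint torques, N m; "tcp_pos": TCP position; "eef_rot": TCP orientation; "contact_force": force on the tool from outside, world axes, zero at the start; "wrist_torque": the same for the moment, N m; "finger_gap": opening from 0.0 (shut) to 1.0 (fully open); "gripper_force": force on a finger pad.
Only numpy, scipy, OpenCV 4.12 (cv2) and the standard library are available. Lean on these libraries where they do the work, as an engineer would, in place of code of your own. Each camera call takes 0.05 s, during which the arm holds its last target. There are 200 camera calls.

### The job

Put the small weighing kit back into its fitted wooden holders: the squat jar into the larger round nest, the small brown bottle into the smaller round nest, the timer upright into the rectangular tray and the marker pen along the pen rest. Each must sit fully down in its own holder, and the jar and the bottle must stay upright all the while. Leave the orange funnel where it stands.

Things in the scene. Friction and masses are not known exactly. Their poses are not given: they have to be found in the camera images.
- jar_mid (a point): Squat ink sample jar with a yellow screw lid, 63 mm wide, 50 mm high, 0.2 kg, standing on the bench: the lowest jar in front of the raised shelf (not one of the three taller jars that stand close together). The point is its centre, 25 mm above its underside; z up. Glass 60 mm wide; the lid, 63 mm wide, is the top 17 mm: grasp round the lid (13 mm above the point).
- vial_mid (a point): Small brown glass bottle with a white cap, body 42 mm wide, 85 mm high with the cap, about 0.08 kg, standing on the open bench (its like stands farther back on the left beside the raised shelf: leave that). The point is its centre, 42 mm above its underside; z points up. The straight body is good to grasp at the point.
- clock_mid (a point): White interval timer standing upright on its edge: 22 mm thick (its x), 62 mm wide (its y), 66 mm high (its z), about 0.09 kg. The point is its centre, 33 mm above its underside. Its display faces its -x. Grasp it across its thickness (along x).
- pen_mid (a point): White marker pen with a black cap, lying on the bench, 133 mm long and 18 mm thick, round, about 0.02 kg. The point is at its middle, on its axis, 9 mm above its underside; its x runs along the pen towards the cap.
- jar_nest: Holder for the squat jar: the larger round low wooden nest, fixed to the bench, 87 mm wide outside, round recess 77 mm wide, floor 4 mm and rim 12 mm above the bench. Origin: centre of its underside, z up.
- vial_nest: Holder for the brown bottle: the smaller round low wooden nest, fixed, 66 mm wide outside, round recess 56 mm wide, floor 4 mm and rim 12 mm above the bench. Origin: centre of its underside, z up.
- clock_nest: Holder for the timer: rectangular low wooden tray, fixed, 46 mm (its x) by 84 mm (its y) outside, recess 38 by 76 mm, floor 4 mm and rim 12 mm above the bench. The timer stands upright in it, width along the tray's y, facing either way. Origin: centre of its underside, z up.
- pen_rest: Holder for the marker pen: long wooden pen rest, fixed, 158 mm (its x) by 46 mm (its y), rims 14 mm high round both ends, its sides cut away over the middle 80 mm so that fingers can pass there. Base plate 3 mm thick; at both ends a shallow V floor centres the pen; the room between the rims is 150 mm long and 36 mm wide. The pen lies along its x, either way round; its axis is then 12 mm above the bench. Origin: centre of its underside, z up.
- funnel: Orange funnel standing mouth down, 73 mm wide, 72 mm high, loose: leave it. Origin: centre of its underside. Fixed round it: three jars 76 mm high at (0.585, 0.24), (0.545, 0.31), (0.515, 0.245); raised shelf, front edge x = 0.64, y = -0.05 to 0.42, top 0.17, tray and cups on it to 0.3; balance x 0.42 to 0.59, y -0.35 to -0.13, 60 mm high, beaker on it to 0.16.
Not all that is in view belongs to the job. What is shaped like the part that bears vial_mid but green is not meant.

How it is judged:
By the outcome, as a careful person would: the job done as asked, in the order asked, and still so for the second after the job is handed in, with the robot touching nothing.
It also fails if it takes over 128 s, if anything falls off the work surface, if the arm or the gripper's body presses on something with over 40 N, if the wrist force passes 120 N, or if a joint passes its speed limit or range.

## Working session

There is one attempt and no reset: what is moved stays moved. The work goes in short steps, each a Python script; the robot and the scene stay as the last script left them, time stands still between calls to the robot, and variables do not carry over. Pictures are saved under pics/ and viewed, at most 14 in all, crops included, and the job is handed in when it is done.

```bash
ls; mkdir -p pics
python3 - <<'E'
from station import *
import cv2
for n in("side","top"):
    c=read_camera(n); cv2.imwrite(f"pics/{n}0.png",cv2.resize(c["image"][:,:,::-1],(800,600),interpolation=cv2.INTER_CUBIC))
    print(n,{k:v for k,v in c.items() if k!="image"})
s=readout.get_state();print(s)
E
```

```text
pics
side {'vertical_fov': 43.657650394157706, 'cx': 255.9348242848607, 'cy': 194.409085753382, 'rvec': array([ 2.21582337, -0.45686302,  0.21421622]), 'tvec': array([-0.4717833 ,  0.21916512,  1.03187822])}
top {'vertical_fov': 54.29886772056062, 'cx': 256.9446913653151, 'cy': 191.45553654657095, 'rvec': array([ 2.14491307, -2.19095588,  0.11661232]), 'tvec': array([0.08765185, 0.51670242, 1.02549248])}
{'clock': 0.1, 'joint_pos': array([ 5.83668196e+01,  1.66856169e+01, -8.82537453e+00,  6.45565271e+01,
       -4.34737385e-04,  8.20172268e+01]), 'joint_vel': array([ 0.00487162, -0.06545358,  0.12622927,  0.0151233 ,  0.04146389,
       -0.05092388]), 'joint_torque': array([ 2.13059662e-03, -5.37977529e+01,  3.31918788e+01,  9.25241795e-03,
       -1.95252014e-04,  1.90375647e-05]), 'tcp_pos': array([0.21040893, 0.48056184, 0.23079943]), 'eef_rot': array([[-9.16010114e-01,  4.01154705e-01, -6.11596258e-04],
       [ 4.01155141e-01,  9.16009573e-01, -1.00731368e-03],
       [ 1.56139404e-04, -1.16805450e-03, -9.99999306e-01]]), 'contact_force': array([-0.38360831, -0.20854311, -0.09936698]), 'wrist_torque': array([ 0.0063808 , -0.00614686, -0.03597977]), 'gripper_force': 0.0, 'finger_gap': 0.9995260790842336}
```

View pics/top0.png

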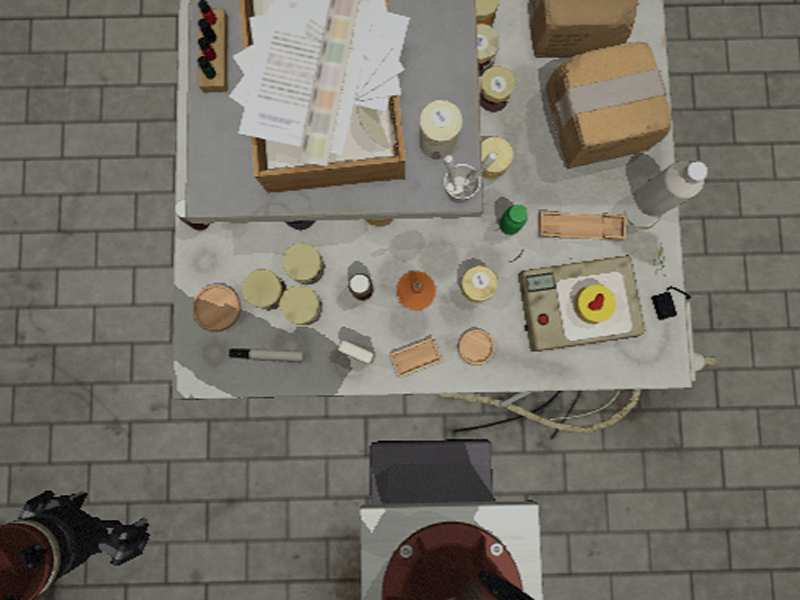

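View pics/side0.png

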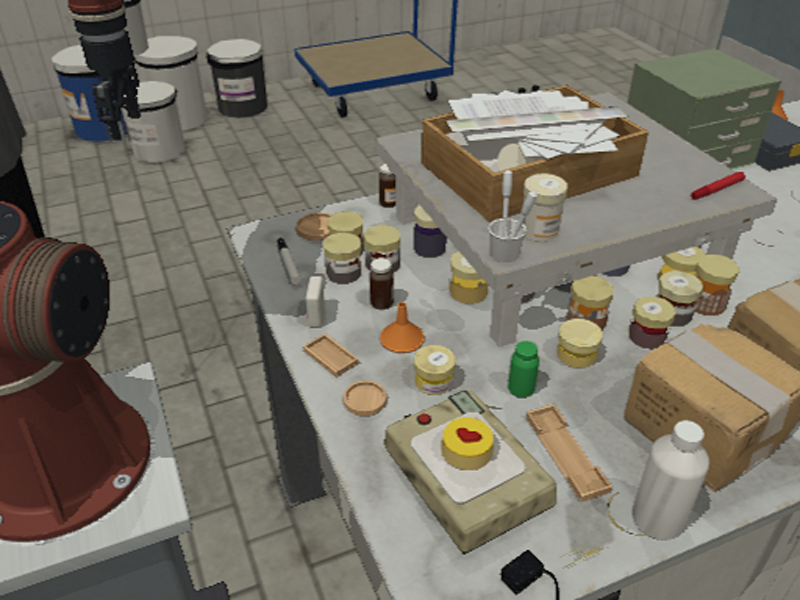

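Top view (800-wide picture px): squat jar (479,284); its likes are the three fixed jars (263,289), (303,263), (299,305), the jars right of the shelf (497,85), (495,155), and the yellow tin on the balance (597,303). Bottle (360,286); its likes are the green one (513,219) and the one by the shelf, side (388,185). Timer (356,352), pen (265,355), with a red pen on the shelf. Large nest (217,307), small nest (476,347), tray (415,356), pen rest (583,225), funnel (416,291).

```bash
cat > h.py <<'E'
from station import *
import cv2, numpy as np
def cam(n):
    c=read_camera(n); f=192/np.tan(np.radians(c["vertical_fov"])/2)
    c["K"]=np.array([[f,0,c["cx"]],[0,f,c["cy"]],[0,0,1]]); c["R"]=cv2.Rodrigues(c["rvec"])[0]; return c
def ray(c,uv,z):
    d=c["R"].T@np.linalg.solve(c["K"],[*uv,1]); o=-c["R"].T@c["tvec"]; return o+d*(z-o[2])/d[2]
def proj(c,p): return cv2.projectPoints(np.array([p],float),c["rvec"],c["tvec"],c["K"],None)[0].ravel()
def blob(c,lo,hi,seed,win=30):
    """contour of the HSV mask nearest the seed pixel"""
    m=cv2.inRange(cv2.cvtColor(c["image"],cv2.COLOR_RGB2HSV),np.array(lo),np.array(hi))
    w=np.zeros_like(m); cv2.rectangle(w,(int(seed[0]-win),int(seed[1]-win)),(int(seed[0]+win),int(seed[1]+win)),255,-1)
    cs=cv2.findContours(m&w,cv2.RETR_EXTERNAL,cv2.CHAIN_APPROX_NONE)[0]
    cs=[k for k in cs if cv2.contourArea(k)>15]
    return min(cs,key=lambda k:-cv2.pointPolygonTest(k,(float(seed[0]),float(seed[1])),True))
def plane(c,cnt,z): return np.array([ray(c,p,z)[:2] for p in cnt.reshape(-1,2)],np.float32)
E
cat > m.py <<'E'
from h import *
import sys
S=1.5625
c=cam("top")
W=((3,70,90),(18,190,255))
for n,s,lo,hi,z in [("jar_nest",(217,307),*W,.012),("vial_nest",(476,347),*W,.012),("clock_nest",(415,356),*W,.012),("pen_rest",(583,225),*W,.014),
  ("jar",(470,284),(18,40,110),(35,255,255),.05),("vialcap",(360,284),(0,0,150),(180,40,255),.085),("clock",(355,351),(0,0,190),(180,50,255),.066),("cap",(239,353),(0,0,0),(180,255,60),.009),("funnel",(416,291),(4,190,80),(14,255,255),.0)]:
    hsv=cv2.cvtColor(c["image"],cv2.COLOR_RGB2HSV); u,v=int(s[0]/S),int(s[1]/S)
    try:
        k=blob(c,lo,hi,(u,v),18 if n=="vialcap" else 35)
        P=plane(c,k,z); r=cv2.minAreaRect(P); (q,rad)=cv2.minEnclosingCircle(P)
        print(n,hsv[v,u],"rect",np.round(r[0],4),np.round(r[1],4),round(r[2],1),"circ",np.round(q,4),round(2*rad,4))
    except Exception as e: print(n,hsv[v,u],e)
print(proj(c,(.585,.24,.076))*S,proj(c,(.515,.245,.076))*S)
crop=c["image"][120:290,100:450,::-1]
cv2.imwrite("pics/crop1.png",cv2.resize(crop,None,fx=2.28,fy=2.28,interpolation=cv2.INTER_CUBIC))
E
python3 m.py
```

```text
jar_nest [ 15 110 135] rect [0.5144 0.4156] [0.0821 0.0834] 44.7 circ [0.513 0.415] 0.0861
vial_nest [ 15 100 184] rect [ 0.4305 -0.0547] [0.0624 0.062 ] 88.8 circ [ 0.431  -0.0555] 0.0649
clock_nest [ 16 101 174] rect [0.4154 0.0539] [0.0454 0.0825] 20.3 circ [0.4155 0.0533] 0.0912
pen_rest [ 15  99 182] rect [ 0.6509 -0.26  ] [0.1585 0.0483] 86.5 circ [ 0.6476 -0.2598] 0.164
jar [ 24  85 180] rect [ 0.5421 -0.0616] [0.063  0.0623] 17.3 circ [ 0.5409 -0.0595] 0.068
vialcap [ 39   9 198] rect [0.5421 0.1483] [0.0964 0.097 ] 88.9 circ [0.5421 0.1483] 0.1369
clock [ 24  21 196] rect [0.4259 0.1583] [0.0547 0.0158] 65.7 circ [0.4243 0.159 ] 0.0556
cap [150  14  18] rect [0.4283 0.373 ] [0.0344 0.0169] 88.8 circ [0.4268 0.3731] 0.0374
funnel [ 12 198 121] min() iterable argument is empty
[306.1674484  259.87536689] [303.41955191 300.22178061]
```

View pics/crop1.png

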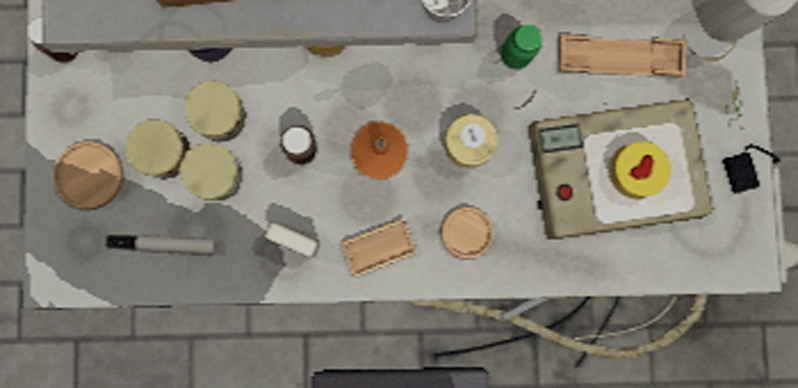

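```bash
cat > m2.py <<'E'
from h import *
S=1.5625
t=cam("top"); s=cam("side")
def go(c,n,seed,lo,hi,z,win):
    try:
        k=blob(c,lo,hi,(seed[0]/S,seed[1]/S),win); P=plane(c,k,z); r=cv2.minAreaRect(P)
        m=cv2.moments(k); print(n,"px",np.round([m["m10"]/m["m00"]*S,m["m01"]/m["m00"]*S],1),"rect",np.round(r[0],4),np.round(r[1],4),round(r[2],1))
    except Exception as e: print(n,e)
Y=((18,45,120),(35,255,255))
go(t,"t fix1",(303,259),*Y,.076,22); go(t,"t fix2",(299,303),*Y,.076,22); go(t,"t fix3",(262,287),*Y,.076,22)
print("expect",[np.round(proj(t,(x,y,.076))*S,1) for x,y in((.585,.24),(.515,.245),(.545,.31))])
go(t,"t vial",(360,284),(0,0,170),(180,60,255),.085,9); go(t,"t funnel",(412,298),(0,170,70),(16,255,255),.01,25)
go(t,"t clock",(355,351),(0,0,170),(180,70,255),.066,15)
go(s,"s jar",(425,366),*Y,.05,25); go(s,"s vial",(380,267),(0,0,170),(180,60,255),.085,9)
go(s,"s jarnest",(310,226),(3,70,60),(18,190,255),.012,22);go(s,"s vialnest",(364,399),(3,70,90),(18,190,255),.012,30)
go(s,"s tray",(330,354),(3,70,90),(18,190,255),.012,30);go(s,"s rest",(570,455),(3,70,90),(18,190,255),.014,50)
go(s,"s fix",(342,245),*Y,.076,20)
print("expect",[np.round(proj(s,(x,y,.076))*S,1) for x,y in((.585,.24),(.515,.245),(.545,.31))])
a,b=[ray(t,p,.009) for p in((146.9,226.1),(193.4,227.9))]; print("pen",a,b,(a+b)/2,np.linalg.norm(a-b))
for c,n,x0,y0,w,h,f in((t,"t",195,165,90,90,4.4),(s,"s",165,140,90,90,4.4)):
    cv2.imwrite(f"pics/z{n}.png",cv2.resize(c["image"][y0:y0+h,x0:x0+w,::-1],None,fx=f,fy=f,interpolation=cv2.INTER_CUBIC))
cv2.imwrite("pics/z.png",np.hstack([cv2.imread("pics/zt.png"),cv2.imread("pics/zs.png")]))
E
python3 m2.py
```

```text
t fix1 px [300.9 260.9] rect [0.5847 0.2493] [0.0621 0.0631] 89.6
t fix2 px [298.5 303.9] rect [0.5093 0.2537] [0.0651 0.0649] 18.3
t fix3 px [260.7 287.5] rect [0.5387 0.318 ] [0.0652 0.0645] 0.0
expect [array([306.2, 259.9]), array([303.4, 300.2]), array([265.6, 283.7])]
t vial px [358.6 282.9] rect [0.5419 0.1493] [0.0293 0.0269] 88.8
t funnel px [415.4 289.9] rect [0.537  0.0517] [0.0659 0.0663] 88.8
t clock px [355.3 351.2] rect [0.4262 0.158 ] [0.057  0.0181] 65.0
s jar px [432.3 363.7] rect [ 0.5332 -0.0843] [0.1023 0.0609] 65.9
s vial px [380.3 263.5] rect [0.5414 0.1469] [0.031  0.0288] 67.4
s jarnest px [312.9 225.8] rect [0.503 0.41 ] [0.0956 0.0637] 68.6
s vialnest px [364.3 397.6] rect [ 0.4296 -0.0629] [0.0668 0.0632] 66.6
s tray px [329.9 354.1] rect [0.413  0.0475] [0.0517 0.0911] 19.8
s rest px [567.4 453. ] rect [ 0.648  -0.2661] [0.1643 0.0514] 86.3
s fix px [341.3 234.9] rect [0.5147 0.265 ] [0.1485 0.0662] 66.6
expect [array([383.5, 233.4]), array([345.6, 240.7]), array([348.8, 218.6])]
pen [0.42833226 0.39033119 0.009     ] [0.4204557  0.25868612 0.009     ] [0.42439398 0.32450865 0.009     ] 0.13188049484430306
```

View pics/z.png

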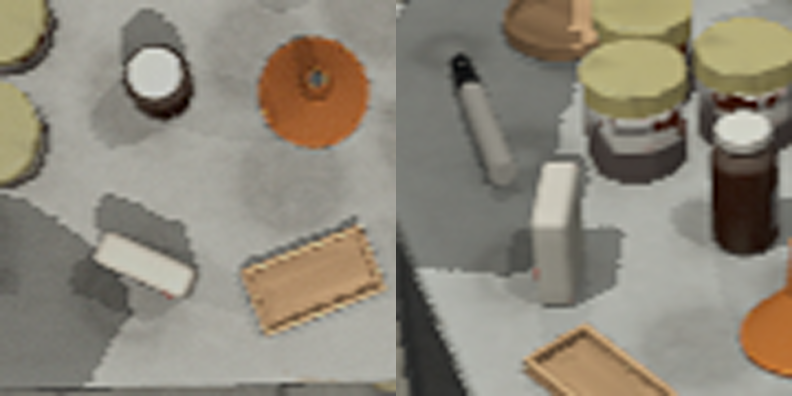

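The three fixed jars read about 5–8 mm too far in +y in the top view, and side-view ground positions disagree with top by about 3–5 mm. I therefore use the two-view mean, top shifted by −3 mm in y. Next I go above the jar and check closely.

```bash
cat > act.py <<'E'
from h import *
def R(th):
    a=np.radians(th); y=np.array([np.cos(a),np.sin(a),0]); z=np.array([0,0,-1.]); return np.column_stack([np.cross(y,z),y,z])
def best(p,th):
    """of the two equal grasps, the one with the smaller last-joint angle"""
    q=[(t,manip.ik(p,R(t))) for t in(th,th+180)]; q=[(abs(j[5]),t) for t,j in q if j is not None]
    return R(min(q)[1])
def say(n): 
    s=readout.get_state(); print(n,"t",round(s["clock"],1),"tcp",np.round(s["tcp_pos"],4),"gap",round(s["finger_gap"],3),"F",np.round(s["contact_force"],1),"gf",round(s["gripper_force"],1))
def over(xy,th,z,op):
    Rm=best([*xy,z],th); manip.movep([*xy,z],Rm); effector.grip(op); say("over"); return Rm
def pick(xy,zg,zup):
    print("touch",manip.move_linear([*xy,zg],velocity=.12,force_limit=10)); effector.grip(0.0); say("grip")
    manip.move_linear([*xy,zup],velocity=.15); say("up")
def place(xy,th,zp,zup,via=(),op=.9,v=.25):
    Rm=best([*xy,zup],th)
    for p in via: manip.move_linear(p,velocity=v)
    manip.move_linear([*xy,zup],velocity=v,orientation=Rm); say("above")
    manip.move_linear([*xy,zp+.02],velocity=.12)
    print("touch",manip.move_linear([*xy,zp-.003],velocity=.03,force_limit=6)); say("down")
    effector.grip(op); manip.move_linear([*xy,zup],velocity=.2); say("free")
def snap(n,c,x0,y0,w,h,f): cv2.imwrite(f"pics/{n}.png",cv2.resize(cam(c)["image"][y0:y0+h,x0:x0+w,::-1],None,fx=f,fy=f,interpolation=cv2.INTER_CUBIC))
E
python3 - <<'E'
from act import *
manip.movep([.42,.2,.25],best([.42,.2,.25],0)); say("via")
over((.541,-.063),0,.10,1.0)
c=cam("side"); p=readout.get_state()["tcp_pos"]; u=proj(c,p); print(u,(u-[180,130])*4.4)
im=cv2.resize(c["image"][130:265,180:360,::-1],None,fx=4.4,fy=4.4,interpolation=cv2.INTER_CUBIC)
cv2.drawMarker(im,tuple(int(v) for v in (u-[180,130])*4.4),(255,0,255),0,20); cv2.imwrite("pics/a.png",im)
E
```

```text
via t 2.6 tcp [0.4199 0.2002 0.25  ] gap 1.002 F [-0.4  0.   0.2] gf 0.0
over t 5.0 tcp [ 0.5411 -0.0628  0.1001] gap 1.001 F [-0.9  1.2  0.7] gf 0.0
[277.92667655 213.03206269] [430.87737684 365.34107583]
```

View pics/a.png

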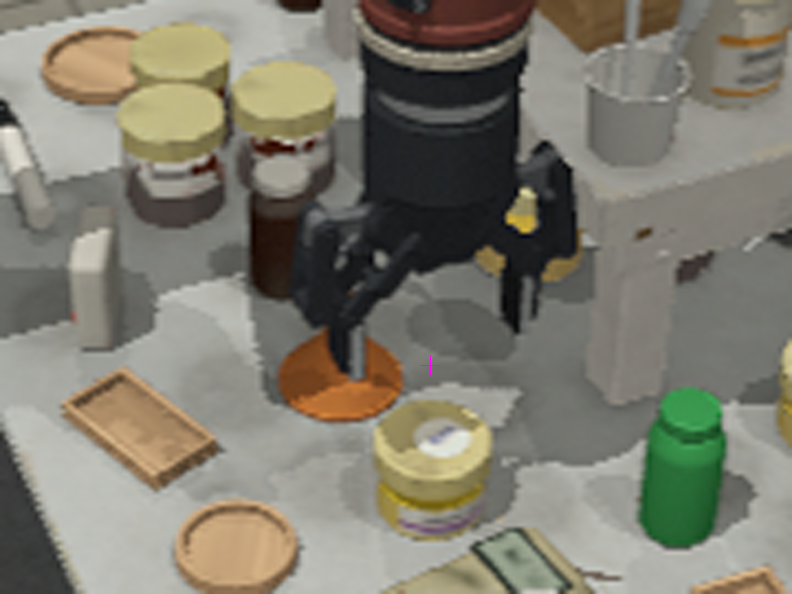

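The open fingers end at (355,370) and (515,325); their midpoint is about where the shut TCP projects, so the side calibration fits the robot. The jar lid centre is at (433,440).

Run:
```python
from act import *
c=cam("side")
for n,p,z in(("jar",(433,440),.05),("vialnest",(237,545),.012),("jarnest",(95,64),.012),("fix2",(172,122),.076),("fix1",(285,98),.076)): print(n,np.round(ray(c,(180+p[0]/4.4,130+p[1]/4.4),z),4))
```

```text
jar [ 0.5421 -0.0664  0.05  ]
vialnest [ 0.4311 -0.0622  0.012 ]
jarnest [0.5069 0.407  0.012 ]
fix2 [0.5038 0.2307 0.076 ]
fix1 [0.5778 0.2274 0.076 ]
```

Run:
```python
from act import *
pick((.5415,-.064),.015,.14)
if readout.get_state()["finger_gap"]>.5:
    place((.512,.411),15,.020,.14,via=([.50,.15,.16],))
    over((.44,.25),0,.2,.9)
    snap("b","side",165,110,150,112,5); snap("c","top",100,150,200,120,4)
    cv2.imwrite("pics/bc.png",np.vstack([cv2.resize(cv2.imread("pics/b.png"),(400,300)),cv2.resize(cv2.imread("pics/c.png"),(400,240))]))
```

```text
touch False
grip t 6.3 tcp [ 0.5423 -0.0642  0.0164] gap 0.707 F [-1.9 -0.2 10.5] gf 62.7
up t 7.3 tcp [ 0.5408 -0.0638  0.1391] gap 0.704 F [-0.5  0.1 -2.4] gf 65.2Traceback (most recent call last):
  File "<stdin>", line 4, in <module>
  File "act.py", line 18, in place
    manip.move_linear([*xy,zup],velocity=v,orientation=Rm); say("above")
    ~~~~~~~~~~~~~~~~~^^^^^^^^^^^^^^^^^^^^^^^^^^^^^^^^^^^^^
station.PlanningError: the arm cannot follow that straight line within its joint ranges
```

Run:
```python
from act import *
print(np.round(readout.get_state()["joint_pos"],1), np.round(readout.get_state()["tcp_pos"],3), np.round(readout.get_state()["eef_rot"][:,1],2))
for t in(0,15,180,195): print(t,[None if (j:=manip.ik(p,R(t))) is None else np.round(j,1) for p in([.541,-.063,.1],[.512,.411,.14])])
```

```text
[  8.6  19.3 -16.3  54.4  -0.   98.6] [0.5   0.149 0.16 ] [ 1. -0. -0.]
0 [array([-14.3,  25. , -17.6,  47.4,   0. ,  75.7]), array([ 32.4,  34.2,   5. ,  60.8,   0. , 122.4])]
15 [array([-14.3,  25. , -17.6,  47.4,   0. ,  60.7]), array([ 32.4,  34.2,   5. ,  60.8,   0. , 107.4])]
180 [array([ -14.3,   25. ,  -17.6,   47.4,    0. , -104.3]), array([ 32.4,  34.2,   5. ,  60.8,   0. , -57.6])]
195 [array([ -14.3,   25. ,  -17.6,   47.4,    0. , -119.3]), array([ 32.4,  34.2,   5. ,  60.8,   0. , -72.6])]
```

```bash
python3 - <<'E'
s=open("act.py").read()
s=s.replace("the one with the smaller last-joint angle","the one with the least turn of the last joint").replace("q=[(abs(j[5]),t)","j0=readout.get_state()['joint_pos'][5]; q=[(abs(j[5]-j0),t)")
open("act.py","w").write(s)
E
python3 - <<'E'
from act import *
place((.512,.411),15,.020,.14)
over((.44,.25),0,.2,.9)
snap("b","side",165,110,150,112,5); snap("c","top",100,150,200,120,4)
cv2.imwrite("pics/bc.png",np.vstack([cv2.resize(cv2.imread("pics/b.png"),(400,300)),cv2.resize(cv2.imread("pics/c.png"),(400,240))]))
E
```

```text
above t 9.5 tcp [0.5121 0.4098 0.14  ] gap 0.708 F [-0.6 -0.7 -2.1] gf 65.2
touch True
down t 11.2 tcp [0.5118 0.4109 0.0205] gap 0.709 F [-0.4 -0.7  6.1] gf 65.9
free t 12.2 tcp [0.5115 0.4107 0.1389] gap 0.897 F [-0.7  0.1 -0.8] gf 0.0
over t 13.2 tcp [0.4402 0.2508 0.1992] gap 0.904 F [-0.4  0.  -0.2] gf 0.0
```

View pics/bc.png

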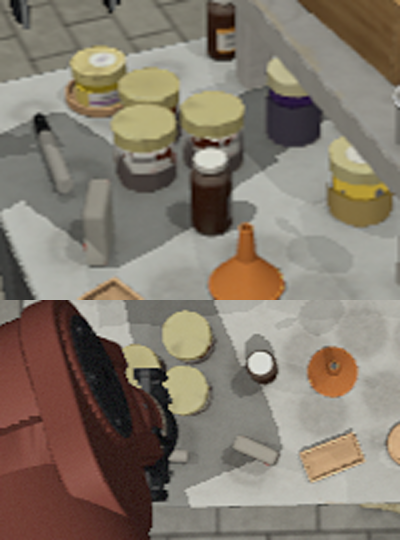

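The jar sits in the large nest, upright. Its contact height was grip height + 4 mm, so it is on the nest floor. The bottle is next.

Run:
```python
from act import *
over((.541,.148),0,.13,.85)
pick((.541,.148),.022,.16)
if .4<readout.get_state()["finger_gap"]<.6:
    place((.431,-.0585),0,.026,.16,op=.8)
    over((.44,.25),0,.2,.9)
    snap("d","side",180,130,180,135,4.4)
```

```text
over t 14.2 tcp [0.5409 0.149  0.1307] gap 0.85 F [ 1.  -0.7  0.2] gf 0.0
touch False
grip t 15.7 tcp [0.5415 0.1481 0.0228] gap 0.471 F [-0.2 -1.3  4.7] gf 59.8
up t 16.7 tcp [0.5404 0.1479 0.1591] gap 0.472 F [ 0.5  0.2 -1.4] gf 60.4
above t 17.8 tcp [ 0.4313 -0.058   0.1599] gap 0.473 F [ 0.4  1.1 -0.7] gf 60.5
touch True
down t 19.5 tcp [ 0.4309 -0.0585  0.0267] gap 0.475 F [-0.8  0.7  7.7] gf 61.0
free t 20.7 tcp [ 0.4304 -0.0583  0.1592] gap 0.804 F [-0.6  0.4 -0.7] gf 0.0
over t 22.2 tcp [0.4403 0.2491 0.1999] gap 0.899 F [0.9 0.7 0.1] gf 0.0
```

View pics/d.png

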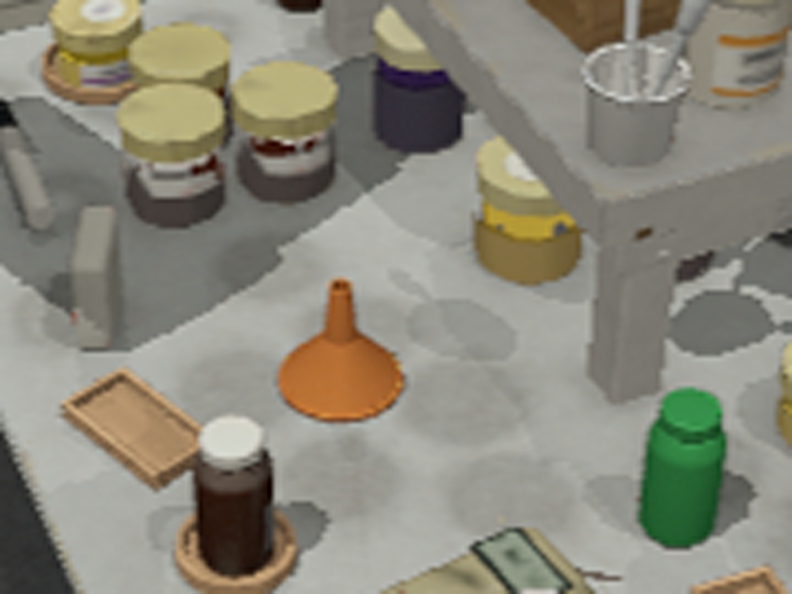

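The bottle is upright in the small nest and the funnel is untouched. The timer is next.

Run:
```python
from act import *
over((.425,.155),-25,.13,.7)
pick((.425,.155),.02,.15)
if .15<readout.get_state()["finger_gap"]<.4:
    place((.415,.052),20.3,.024,.15,op=.42)
    over((.44,.25),0,.2,.6)
    snap("e","side",180,130,180,135,4.4)
```

```text
over t 23.1 tcp [0.4255 0.1556 0.1304] gap 0.705 F [-0.2 -0.7  0.7] gf 0.0
touch False
grip t 24.6 tcp [0.4254 0.1551 0.0205] gap 0.251 F [-0.6 -1.2  5.8] gf 59.0
up t 25.6 tcp [0.4244 0.1549 0.1493] gap 0.253 F [-0.   0.6 -1. ] gf 58.6
above t 26.6 tcp [0.4148 0.0522 0.1496] gap 0.249 F [-0.4  0.1 -1.3] gf 58.6
touch True
down t 28.2 tcp [0.4148 0.052  0.0245] gap 0.252 F [-2.4  1.  11. ] gf 59.9
free t 29.3 tcp [0.4145 0.052  0.1492] gap 0.426 F [-0.  -0.2  0.1] gf 0.0
over t 30.4 tcp [0.4401 0.2491 0.1999] gap 0.6 F [-0.3  0.3 -0.3] gf 0.0
```

View pics/e.png

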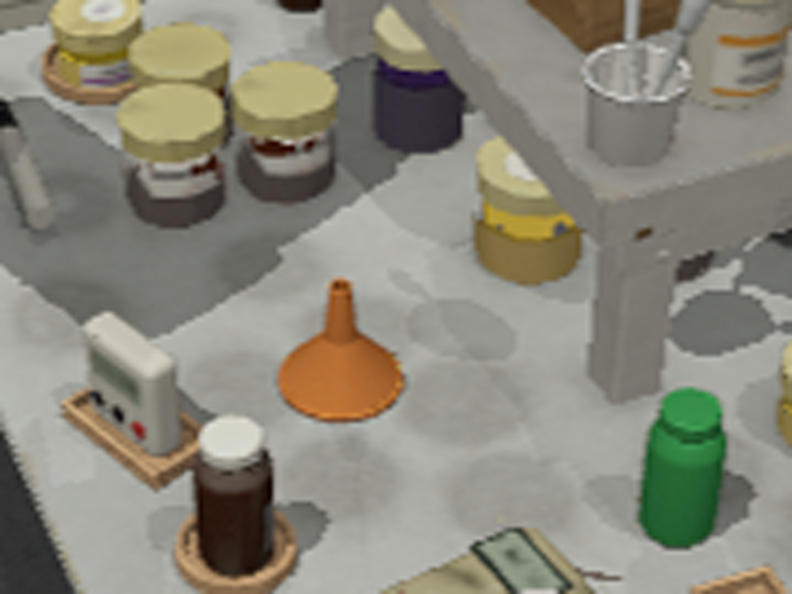

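The timer stands in the tray (contact at +4 mm). Now the pen, with its ends averaged over both views.

Run:
```python
from act import *
s=cam("side")
A,B=ray(s,((462-396)/4.4+165,140+58/4.4),.009),ray(s,((503-396)/4.4+165,140+182/4.4),.009)
print(A,B,(A+B)/2,np.linalg.norm(A-B))
mid=(np.array([.4244,.3245])+((A+B)/2)[:2])/2; print(mid)
assert np.linalg.norm(mid-[.4244,.3215])<.006
over(mid,-3.4,.12,.6)
pick(mid,.004,.2)
snap("f","side",130,40,160,120,5)
```

```text
[0.43393105 0.39230351 0.009     ] [0.41862042 0.24782341 0.009     ] [0.42627573 0.32006346 0.009     ] 0.14528908169651028
[0.42533787 0.32228173]
over t 31.3 tcp [0.4264 0.322  0.1212] gap 0.596 F [-0.5  0.9  0.1] gf 0.0
touch False
grip t 32.8 tcp [0.4257 0.3225 0.0047] gap 0.185 F [-1.3 -0.5  6.9] gf 58.5
up t 34.2 tcp [0.4249 0.322  0.1992] gap 0.177 F [ 0.1  0.1 -0.6] gf 58.5
```

View pics/f.png

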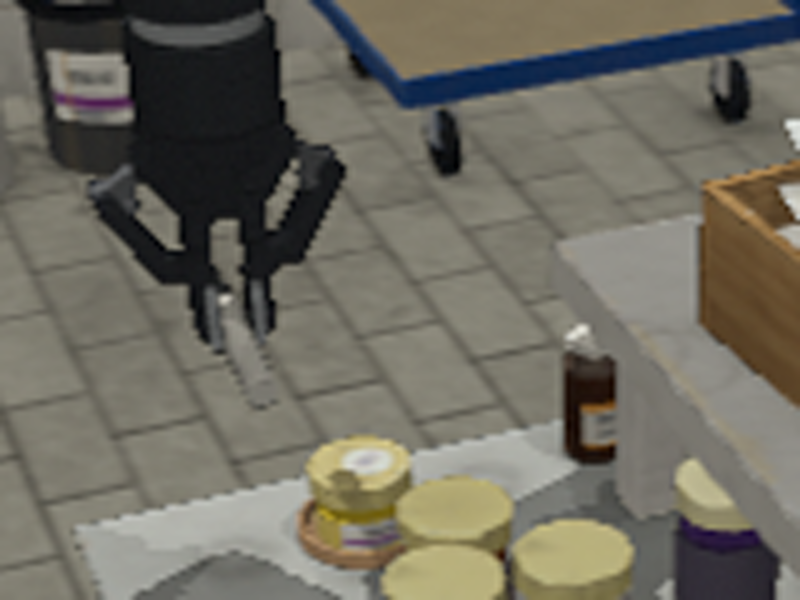

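Run:
```python
from act import *
s=cam("side")
for z in(.19,.205,.22): print(z,(proj(s,(.4205,.256,z))-[130,40])*5)
manip.move_linear([.5,-.08,.21],velocity=.25); Rm=best([.65,-.262,.2],-3.5)
manip.move_linear([.65,-.262,.2],velocity=.2,orientation=Rm); manip.move_linear([.65,-.262,.06],velocity=.15); say("above")
snap("g","side",290,190,160,120,5)
```

```text
0.19 [263.47840023 415.63433399]
0.205 [260.5542113  389.86722211]
0.22 [257.58404644 363.69498357]
above t 38.5 tcp [ 0.6507 -0.2623  0.0612] gap 0.179 F [-0.3 -0.5 -0.6] gf 58.5
```

View pics/g.png

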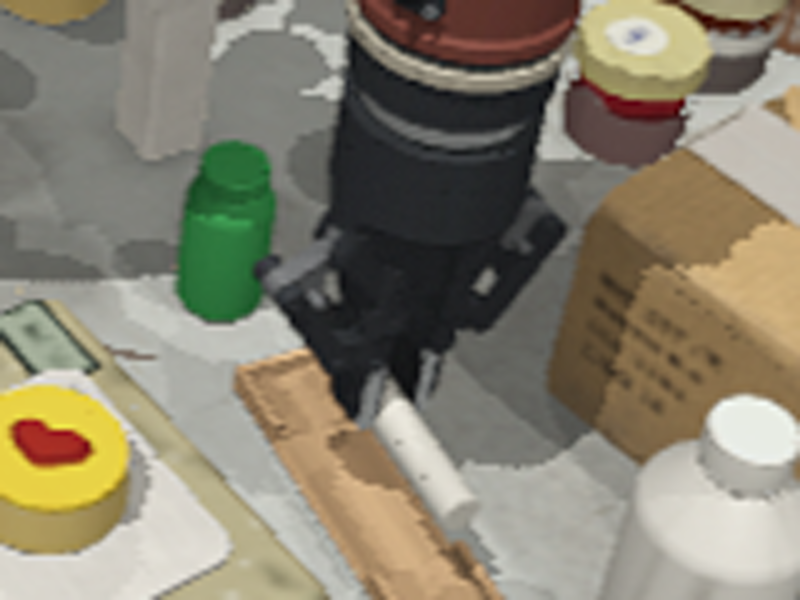

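The pen is level and lined up above the rest. The box corner base is at crop px (550,390); I check its clearance, then lower.

Run:
```python
from act import *
s=cam("side"); b=ray(s,(290+550/5,190+390/5),0); print("box",b)
assert b[0]>.725 or abs(b[1]+.262)>.06
xy=[.65,-.262]
manip.move_linear([*xy,.025],velocity=.1,force_limit=8); say("low")
print(manip.move_linear([*xy,.005],velocity=.03,force_limit=5)); say("down")
effector.grip(.38); say("open")
manip.move_linear([*xy,.2],velocity=.15); manip.movep([.45,.15,.25],best([.45,.15,.25],0)); say("away")
snap("h","side",290,190,160,120,5); snap("t","top",100,110,350,180,2.28)
```

```text
box [ 0.76646192 -0.24277349  0.        ]
low t 39.1 tcp [ 0.6499 -0.2619  0.0249] gap 0.182 F [-0.4 -0.4  0.8] gf 58.5
True
down t 39.7 tcp [ 0.6499 -0.262   0.0082] gap 0.181 F [-0.6 -0.1  6.1] gf 59.2
open t 40.0 tcp [ 0.6493 -0.2616  0.0073] gap 0.378 F [-0.7  0.4 -0.1] gf 0.0
away t 43.1 tcp [0.4508 0.1495 0.2499] gap 0.381 F [ 0.2 -0.4  0.3] gf 0.0
```

View pics/h.png

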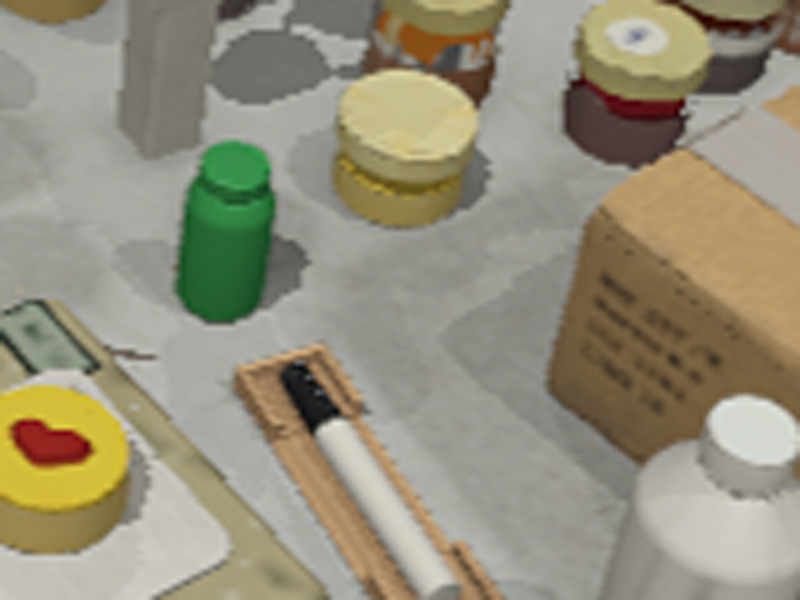

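View pics/t.png

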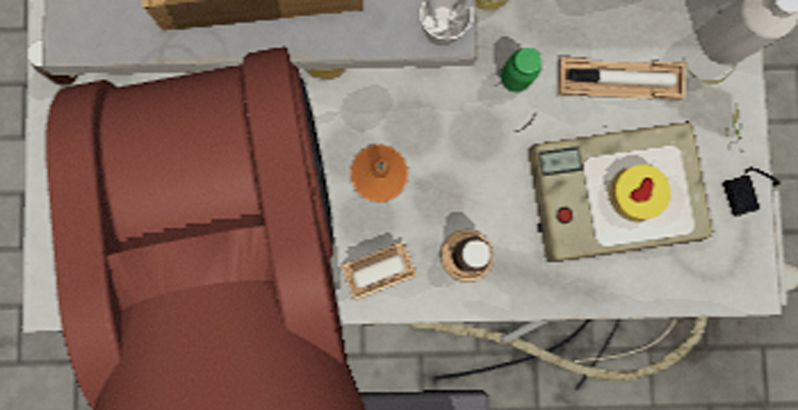

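The pen lies between both end rims along the rest (top crop, 567 to 675). The timer, bottle and funnel are all in place.

```bash
python3 -c "
from station import *
print(ticket.job_done())"
```

```text
the job is handed in; nothing more can be done
None
```

The jar, bottle, timer and pen are each seated in their own holder, placed in the order asked, with the funnel left where it stood; the job was handed in at about 43 s on the robot clock, and no verdict was returned.

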